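# Load a slide carrier into a spring-loaded viewing clamp

## Task

Load the thin-section slide into the viewing clamp: with a fingertip on the ribbed thumb rest, press the slide carrier down hard against the sprung floor of its channel and keep pressing while you slide it forward, under the window frame and its leaf springs, until the cross-rib stops against the frame. Then let go, so that the floor springs up and clamps it. Do not lift the carrier, and leave the brass weight, the folding lens and the vial where they stand.

Things in the scene. Friction and masses are not known exactly. Their poses are not given: they have to be found in the camera images.
- holder: Viewing clamp fixed to the bench: aluminium plate 250 x 84 x 8 mm with a straight channel and a grey window frame across it. Origin: centre of the plate's underside, on the bench; x along the channel in the loading direction, z up. Channel 50 mm wide, walls 6 mm thick, tops 28 mm above the bench. Frame at x = 40 to 92 mm, 84 mm wide, its bars' underside 30 mm, top 42 mm above the bench.
- frame_face (a point): Middle of the near face of the frame's front bar, 36 mm above the bench (holder x = 40 mm); the cross-rib of the carrier stops against this face.
- pad (a joint): Sprung, slippery white floor of the channel, stays level: 0 m = up (top 22 mm above the bench), 0.010 m = down at its stop. Yields from about 6 N, reaches the stop at about 15 N (0.9 N per mm). The carrier's nose runs into the frame when it reads under 0.006 and clears it from about 0.0065 m. About 0.006 m with the carrier home and released.
- carrier: Loose dark steel carrier, about 0.18 kg, 120 x 46 mm, lying on the sprung floor in the channel. Origin on its underside at mid length; x forward (loading direction), z up. Front plate x = 0 to 60 mm, 14 mm thick, with glass slide. Rear block x = -60 to 0, 20 mm thick. Cross-rib on it at x = -8 to 0, top 26 mm. Home: its origin 40 mm ahead of the clamp's origin (34 to 58 mm behind it at the start).
- thumb_rest (a point): Centre of the flat grooved thumb rest on the carrier's rear block (carrier x = -34 mm, 20 mm above its underside, 42 mm above the bench at the start). The rest is 52 mm long, 46 mm wide; the cross-rib's rear face is 26 mm ahead of this point. A fingertip on the rest drags the carrier along by friction, or pushes on the rib.
- weight1: Brass balance weight with a knob, 28 mm across, 38 mm tall, standing beside the clamp, bystander. Origin at the centre of its underside.
- loupe: Small folding hand lens, 28 x 46 x 16 mm, lying beside the clamp, bystander. Origin at the centre of its underside.
- vial_red: Glass sample vial with red cap, 34 mm across, 35 mm tall, standing beside the clamp, bystander. Origin at the centre of its underside.
- leaf (a joint): Pair of thin steel leaf springs hinged behind the frame's front bar, at y = +-18.5 mm of the clamp; 0 rad = hanging, tips 24 mm above the bench at x = 77 mm, grows as the carrier lifts them. They give way at about 2 to 5 N together.
Things that resemble listed ones, but are neither listed nor needed, are in the scene too. There is more than one size of the carrier; the one meant has the size given above.

How it is judged:
On the way, in this order (a step that is already met when the one before it is completed fails the run):
1. the carrier is pressed down by the fingers, in front of the frame (value of joint pad above 0.0055 m and contact force between the fingers and carrier above 4 N and x of carrier in the frame of holder below -0.014 m), for 0.1 s.
2. still pressed down by the fingers, its nose slides under the frame (value of joint pad above 0.0045 m and contact force between the fingers and carrier above 4 N and x of carrier in the frame of holder above -0.008 m), for 0.1 s.
At the end, for the whole second after the job is handed in: The carrier lies level in the channel under the frame with its rib within 4 mm of the frame's face, clamped from below by the sprung floor (floor between 3.5 and 8.5 mm down), at rest and released (x of carrier in the frame of holder between 0.036 and 0.044 m and z of carrier in the frame of holder between 0.011 and 0.0195 m and value of joint pad between 0.0035 and 0.0085 m and angle between the x axis of carrier and the x axis of holder, either way round below 0.08 rad and angle between carrier's own z axis and vertical below 0.06 rad and linear speed of carrier below 0.01 m/s); the robot touches nothing.
It fails at once if the carrier is lifted more than 8 mm off the sprung floor (z of carrier in the frame of holder above 0.03 m).
It fails at once if the brass weight is moved more than 15 mm (distance of weight1 from where it was at the start of the episode above 0.015 m).
It fails at once if the folding lens is moved more than 15 mm (distance of loupe from where it was at the start of the episode above 0.015 m).
It fails at once if the vial is moved more than 15 mm (distance of vial_red from where it was at the start of the episode above 0.015 m).
It also fails if it takes over 38 s, if anything falls off the work surface, if the arm or the gripper's body presses on something with over 40 N, if the wrist force passes 120 N, or if a joint passes its speed limit or range.

## Robot

A 6-joint arm with a two-finger parallel gripper is mounted at the origin on a cart in front of the work surface, level with it; the furniture and walls round the work are solid. World frame = base frame: x ahead of the robot, y to its left, z up, the work surface at z = 0. Lengths are in m, angles in rad, forces in N, time in s.
With the tool pointing down it reaches from about 0.325 to 0.775 m from the base axis. Payload 5.5 kg.
Tool frame: the origin (TCP) lies midway between the tips of the shut fingers; the grasp point (between the pads) lies 19 mm behind it (ctrl.grip_point_offset is the distance from the TCP to the grasp point, in m); z points along the fingers, y is the line along which they close (so a half turn about z gives the same grasp; the last joint's range is limited). The gripper opens to 85 mm and grips with 20 to 120 N. Pads are 22 mm wide; open, the fingers measure 114 mm over their backs; the gripper's body (76 mm by 85 mm) begins 54 mm behind the grasp point. The pads swing forward as they close: fully open they stand 13 mm farther back than shut.
Start: joints at [-1.197, 0.091, 1.231, -0, 1.82, -0.057], TCP at [0.251, -0.545, 0.231] pointing down, gripper open.
Joint ranges: [-2.87, 2.87], [-0.86, 2.18], [0.17, 2.46], [-1.51, 4.65], [0.06, 2.69], [-2.65, 2.65]. Speed limits (rad/s): [2.57, 2.57, 3.01, 3.14, 3.14, 3.14].

## Interface

Orientations are given as a unit quaternion [w, x, y, z].
In Python, from cell import ctrl gives the robot as it stands.
- The arm moves only by the tool servo_tool, never from a script. Its argument "increments" is text: rows parted by semicolons, each of 7 numbers parted by spaces: the shift along the tool's x, y, z in mm, then the turn, a rotation vector about the tool's x, y, z in degrees, then the finger opening in mm, from 0 to 85.4. In form: tx ty tz wx wy wz fingers; .... A call has 1 to 20 rows; each row is the pose to reach, as a shift and turn from the pose commanded when the call began, along the tool's axes at that moment; what a row does not reach only later rows make up. A row lasts 1/12 s, in which the tool goes at most 41.7 mm and 7.16 degrees, less where a joint would pass 70% of its speed; a pose out of reach is approached as far as the arm can. A call with a gripper value outside its range is refused whole. The fingers move at their own pace and stop on an object; "squeeze" is the grip in N (left out, the last holds). Time passes only in rows, so rows that repeat a pose let the fingers close. It gives the time, the measured TCP pose, the force, the opening and the grip force at its end, in the units of the state.
- ctrl.observe(): the state, without advancing time (a new reading comes with each control period).
- ctrl.read_camera(name): name is "scene" or "side" or "wrist"; returns (picture, depth): 400x640x3 uint8, blue, green, red; 400x640 float32, m along the optical axis (not along the pixel's ray), 0 where there is no reading.
- ctrl.camera_info(name): a dict with "K" (3x3 intrinsics, pixels), "k1" (the pictures are not rectified: a ray, as slopes to the right and down, at radius r is drawn at 1 + k1 r^2 times it, then the intrinsics apply), "view" (4x4, takes a point from world to camera coordinates). Camera axes: x right, y down, z forward; pixel columns grow to the right and rows downward; lengths in m; the calibration is good to about 2 mm. A picture is of the moment at which its call begins: read the wrist's pose just before it. camera_info takes no time and is no camera call; for the wrist camera it gives the pose at the moment of the call.
- ctrl.job_done(): hands the job in; it is judged then, once.
The state is a dict: "time": time; "joint_pos": joint angles; "joint_vel": joint speeds; "joint_torque": joint torques, N m; "ee_pos": TCP position; "tcp_rot": TCP orientation; "contact_force": force on the tool from outside, world axes, zero at the start; "ft_torque": the same for the moment, N m; "width": finger opening in m; "gripper_force": force on a finger pad.
Only numpy, scipy, OpenCV 4.12 (cv2) and the standard library are available. Lean on these libraries where they do the work, as an engineer would, in place of code of your own. Each camera call takes 0.05 s, during which the arm holds its last target. There are 200 camera calls.

## Working session

There is one attempt and no reset: what is moved stays moved. The work goes in short steps, Python scripts to look and compute and a tool call to move; the robot and the scene stay as the last step left them, time stands still between calls to the robot, and variables do not carry over. Pictures are saved under pics/ and viewed, at most 10 in all, crops included, and the job is handed in when it is done.

Besides the shell and the picture viewer there is one more tool, called after ">>>" in YAML: its name, and indented under it one key for each argument. servo_tool: Moves the arm, as the interface text tells. Its arguments: {"type":"object","properties":{"increments":{"type":"string"},"squeeze":{"type":"number"}},"required":["increments"]}

```bash
mkdir -p pics; cat > h.py <<'E'
import numpy as np, cv2
from cell import ctrl
def save(n,f):
    p,d=ctrl.read_camera(n); cv2.imwrite(f'pics/{f}.png',p); np.save(f'pics/{f}.npy',d); return p,d
def ray(n,uv,info=None):
    i=info or ctrl.camera_info(n); K=np.array(i['K']); V=np.array(i['view'])
    uv=np.atleast_2d(uv).astype(float)
    s=cv2.undistortPoints(uv[:,None],K,np.array([i['k1'],0,0,0.]))[:,0]
    R,t=V[:3,:3],V[:3,3]
    return -R.T@t,(np.c_[s,np.ones(len(s))])@R
def onplane(n,uv,z,info=None):
    o,d=ray(n,uv,info); return o+d*((z-o[2])/d[:,2])[:,None]
def bydepth(n,uv,D,info=None):
    o,d=ray(n,uv,info); uv=np.atleast_2d(uv).astype(int)
    return o+d*D[uv[:,1],uv[:,0]][:,None]
E
python3 - <<'E'
from h import *
a,_=save('scene','s0'); b,_=save('side','d0')
for n in('scene','side'):
    i=ctrl.camera_info(n); print(n,np.round(ray(n,(320,200))[0],3),np.round(ray(n,(320,200))[1],3),i['k1'])
print(ctrl.observe())
E
```

```text
scene [-0.537  0.724  0.741] [[ 0.76  -0.438 -0.48 ]] -0.16575718039368204
side [ 0.362 -0.807  0.718] [[ 0.153  0.797 -0.584]] 0.027805801481261445
{'time': 0.1, 'joint_pos': array([-1.19668486e+00,  9.18118565e-02,  1.23179165e+00,  1.97361836e-06,
        1.81979096e+00, -5.67163176e-02]), 'joint_vel': array([ 0.00085975, -0.00055184, -0.00343831, -0.00124159, -0.00139968,
        0.00036035]), 'joint_torque': array([ 3.29142276e-03, -4.60217464e+01, -4.19218218e+01, -5.39943812e-06,
        1.05985263e-02,  1.49558292e-05]), 'ee_pos': array([ 0.25047054, -0.5449389 ,  0.23023221]), 'tcp_rot': array([-8.89737602e-04,  9.76887560e-01,  2.13751922e-01, -1.41427857e-04]), 'contact_force': array([ 0.13042811, -0.24945595,  0.28468139]), 'ft_torque': array([ 0.00539303, -0.03046508, -0.0047922 ]), 'gripper_force': 0.0, 'width': 0.08536480892448745}
```

View pics/s0.png

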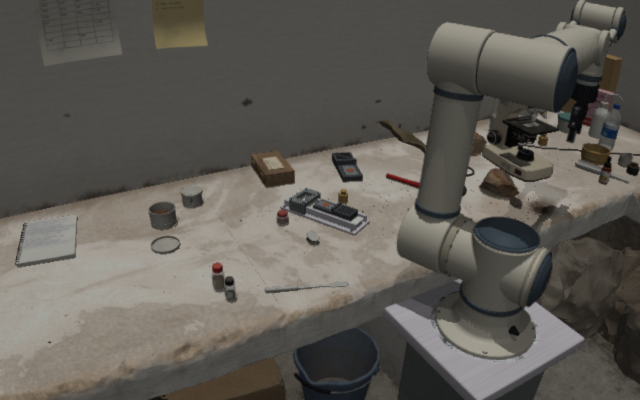

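View pics/d0.png

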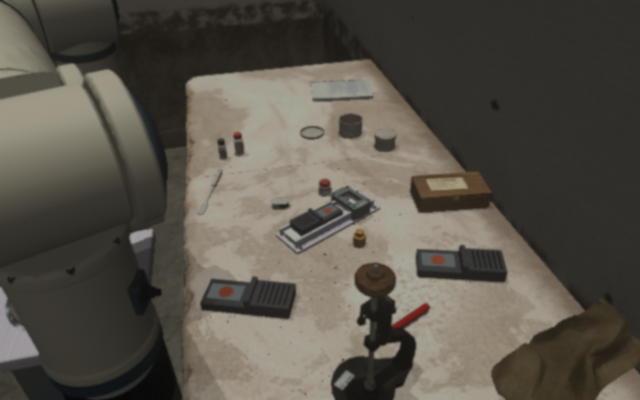

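Scene: the clamp lies around (325,210) with its frame at (303,198). Side: clamp at (325,218), frame at (355,200), vial (325,186), weight (360,238), loupe (280,203). I get rough positions and then look from above with the wrist camera.

```bash
python3 - <<'E'
from h import *
D=np.load('pics/d0.npy');S=np.load('pics/s0.npy')
P=[(355,198),(300,222),(325,183),(360,234),(280,203),(330,210),(298,247),(279,234)]
print(np.round(bydepth('side',P,D),3))
P=[(304,199),(340,212),(283,214),(343,197),(313,237),(366,226)]
print(np.round(bydepth('scene',P,S),3))
i=ctrl.camera_info('wrist'); print(np.array(i['K']),np.round(ray('wrist',[(320,200),(640,200),(320,400)]),3) if 0 else '')
o,d=ray('wrist',[(320,200),(420,200),(320,300)]);print(o,d.round(3))
E
```

```text
[[ 0.624  0.118  0.032]
 [ 0.478  0.045  0.042]
 [ 0.567  0.194  0.035]
 [ 0.598 -0.02   0.036]
 [ 0.448  0.162  0.017]
 [ 0.554  0.077  0.038]
 [ 0.465  0.005  0.006]
 [ 0.43   0.055  0.009]]
[[ 0.629  0.105  0.021]
 [ 0.488  0.07   0.041]
 [ 0.556  0.207  0.036]
 [ 0.592 -0.004  0.019]
 [ 0.449  0.174  0.015]
 [ 0.448  0.009  0.002]]
[[308.2733595    0.         321.21173372]
 [  0.         308.2733595  199.89025577]
 [  0.           0.           1.        ]] 
[ 0.31377449 -0.51644275  0.37205037] [[-0.257 -0.112 -0.96 ]
 [-0.121 -0.408 -0.961]
 [-0.542 -0.242 -0.869]]
```

```bash
python3 - <<'E'
from h import *
for n,f in(('side','d0'),('scene','s0')):
    D=np.load(f'pics/{f}.npy'); v,u=np.mgrid[0:400:2,0:640:2]; uv=np.c_[u.ravel(),v.ravel()]
    P=bydepth(n,uv,D); ok=(D[uv[:,1],uv[:,0]]>0)&(P[:,2]>.08)&(P[:,0]>.1)&(P[:,0]<.75)&(abs(P[:,1])<.75)
    H,_,_=np.histogram2d(P[ok,0],P[ok,1],bins=[np.arange(.1,.8,.1),np.arange(-.7,.8,.1)])
    M=np.zeros_like(H)
    ix=((P[ok,0]-.1)/.1).astype(int);iy=((P[ok,1]+.7)/.1).astype(int)
    for a,b,z in zip(ix,iy,P[ok,2]):
        if a<6 and 0<=b<14:M[a,b]=max(M[a,b],z)
    print(n);print(M.round(2))
E
```

```text
side
[[0.   0.   0.   0.57 0.58 0.57 0.56 0.48 0.   0.   0.   0.   0.   0.  ]
 [0.   0.62 0.   0.57 0.55 0.   0.54 0.54 0.   0.   0.   0.   0.   0.  ]
 [0.   0.62 0.   0.   0.   0.   0.   0.   0.   0.   0.   0.   0.   0.  ]
 [0.   0.   0.   0.26 0.   0.   0.   0.   0.   0.   0.   0.   0.   0.  ]
 [0.   0.   0.   0.28 0.   0.   0.   0.   0.   0.   0.   0.   0.   0.  ]
 [0.   0.   0.   0.   0.   0.   0.   0.   0.   0.   0.   0.   0.   0.  ]]
scene
[[0.   0.62 0.57 0.57 0.58 0.58 0.59 0.59 0.23 0.   0.   0.   0.   0.  ]
 [0.   0.62 0.61 0.57 0.   0.   0.   0.   0.   0.   0.   0.   0.   0.  ]
 [0.   0.6  0.58 0.   0.   0.   0.   0.   0.   0.   0.   0.   0.   0.  ]
 [0.24 0.   0.08 0.   0.   0.   0.   0.   0.   0.   0.   0.   0.   0.  ]
 [0.23 0.   0.   0.   0.   0.   0.   0.   0.   0.   0.   0.   0.   0.  ]
 [0.22 0.   0.   0.   0.   0.   0.   0.   0.   0.   0.   0.   0.   0.  ]]
```

>>> servo_tool:
  increments: "0 0 -40 0 0 0 85;0 0 -80 0 0 0 85;0 0 -120 0 0 0 60;0 0 -150 0 0 0 40;29 -27 -150 0 0 0 20;58 -55 -150 0 0 0 0;87 -82 -150 0 0 0 0;116 -110 -150 0 0 0 0;145 -137 -150 0 0 0 0;174 -165 -150 0 0 0 0;203 -192 -150 0 0 0 0;232 -220 -150 0 0 0 0;261 -247 -150 0 0 0 0;290 -275 -150 0 0 0 0;319 -302 -150 0 0 0 0;348 -330 -150 0 0 0 0;377 -357 -150 0 0 0 0;406 -385 -150 0 0 0 0;435 -412 -130 0 0 0 0;464 -440 -100 0 0 0 0"
  squeeze: 60

```text
time: 1.77
ee_pos: [0.486, 0.0423, 0.3393]
tcp_rot: [0.0, 0.977, 0.214, 0.002]
contact_force: [1.2, 0.3, 1.4]
width: -0.0002
gripper_force: 0.0
```

>>> servo_tool:
  increments: "0 0 40 0 0 0 0;0 0 80 0 0 0 0;0 0 90 0 0 0 0;0 0 90 0 0 0 0"

```text
time: 2.1
ee_pos: [0.4834, 0.04, 0.2436]
tcp_rot: [-0.001, 0.977, 0.214, -0.004]
contact_force: [-0.9, -0.3, -0.5]
width: -0.0
gripper_force: 0.0
```

```bash
python3 - <<'E'
from h import *
import pickle
pickle.dump(ctrl.camera_info('wrist'),open('w0.pkl','wb'))
s=ctrl.observe();print(s['ee_pos'],s['tcp_rot'],s['time'],s['width'])
save('wrist','w0')
E
```

```text
[0.48344637 0.03997025 0.24359711] [-8.28899331e-04  9.76857186e-01  2.13851375e-01 -4.11579206e-03] 2.1 -1.978141121638389e-05
```

View pics/w0.png

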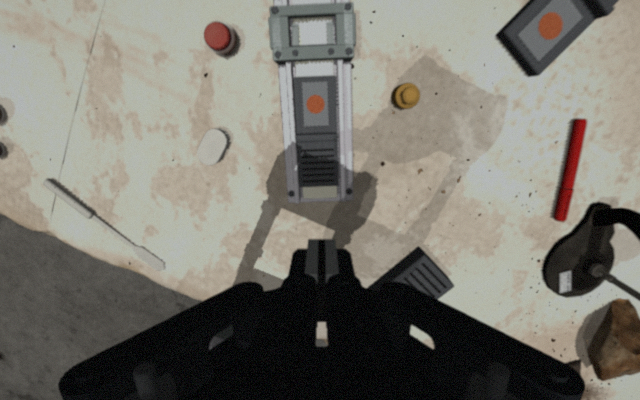

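The wrist view shows the clamp: frame (270–355, 5–60), carrier (295–342, 75–188) with thumb grooves (320,160), plate rear edge at row 201; vial (220,38), loupe (213,146), weight (406,96).

```bash
python3 - <<'E'
from h import *
import pickle
i=pickle.load(open('w0.pkl','rb'))
D=np.load('pics/w0.npy')
def p(uv,z): return onplane('wrist',uv,z,i)[:,:2]
pl=p([(288,201),(353,200)],.008); fr=p([(271,62),(355,60)],.042); fb=p([(273,5),(354,3)],.042)
cf=p([(295,77),(337,75)],.036); cr=p([(298,187),(342,186)],.042)
for n,a in zip('plate frame fback cfront crear'.split(),(pl,fr,fb,cf,cr)): print(n,a.round(4).tolist(),np.linalg.norm(a[1]-a[0]).round(4),a.mean(0).round(4))
m=lambda a:a.mean(0)
for a,b in((pl,fr),(cr,cf)): v=m(b)-m(a);print(np.linalg.norm(v),np.degrees(np.arctan2(v[1],v[0])))
for uv in [(320,150),(320,175),(312,35),(316,104),(320,195)]:print(uv,bydepth('wrist',uv,D,i).round(4))
im=cv2.imread('pics/w0.png')[0:215,255:370]
cv2.imwrite('pics/w0c.png',cv2.resize(im,None,fx=2.75,fy=2.75,interpolation=2))
s=ctrl.observe();from scipy.spatial.transform import Rotation as R
print(R.from_quat(np.roll(s['tcp_rot'],-1)).as_matrix().round(3))
E
```

```text
plate [[0.4257, 0.0608], [0.4616, -0.0141]] 0.0831 [0.4436 0.0233]
frame [[0.568, 0.1363], [0.6059, 0.058]] 0.087 [0.587  0.0972]
fback [[0.6186, 0.1552], [0.6537, 0.0824]] 0.0808 [0.6362 0.1188]
cfront [[0.565, 0.1084], [0.5854, 0.0686]] 0.0447 [0.5752 0.0885]
crear [[0.457, 0.0576], [0.4791, 0.0122]] 0.0505 [0.4681 0.0349]
0.16120802599128659 27.257406027397217
0.11980445335236638 26.583132108741633
(320, 150) [[0.506  0.0522 0.0416]]
(320, 175) [[0.4802 0.0404 0.0417]]
(312, 35) [[0.6126 0.1104 0.0229]]
(316, 104) [[0.549  0.0766 0.0364]]
(320, 195) [[0.4531 0.0282 0.0198]]
[[ 0.909  0.417 -0.002]
 [ 0.417 -0.909 -0.   ]
 [-0.002 -0.001 -1.   ]]
```

View pics/w0c.png

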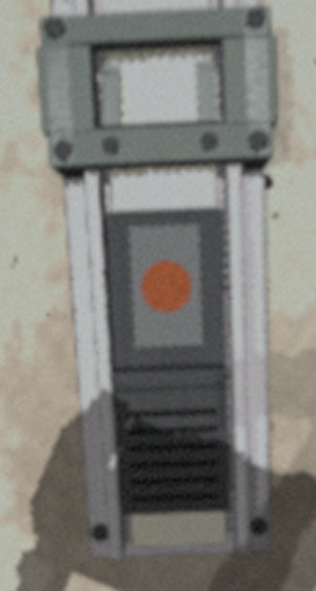

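Clamp axis is about 27° with the carrier at holder x ≈ -37 mm, length 120 mm, and depth heights of 42 mm, all as given. The thumb rest is at (0.491, 0.046). I descend above its front half.

>>> servo_tool:
  increments: "7 -1 40 0 0 -1.1 0;14 -2 80 0 0 -2.3 0;20 -3 120 0 0 -2.3 0;20 -3 155 0 0 -2.3 0;20 -3 178 0 0 -2.3 0;20 -3 185 0 0 -2.3 0;20 -3 185 0 0 -2.3 0;20 -3 185 0 0 -2.3 0"

```text
time: 2.82
ee_pos: [0.5041, 0.0507, 0.0666]
tcp_rot: [0.0, 0.972, 0.233, 0.002]
contact_force: [-0.2, -0.0, 0.6]
width: -0.0004
gripper_force: 0.0
```

```bash
python3 - <<'E'
from h import *
import pickle
pickle.dump(ctrl.camera_info('wrist'),open('w1.pkl','wb'))
s=ctrl.observe();print(s['ee_pos'],s['contact_force'],s['time'])
from scipy.spatial.transform import Rotation as R
print(R.from_quat(np.roll(s['tcp_rot'],-1)).as_matrix().round(3))
save('wrist','w1')
E
```

```text
[0.50409047 0.05068872 0.06660257] [-0.17684693 -0.03345791  0.5971237 ] 2.8167
[[ 0.891  0.453  0.005]
 [ 0.453 -0.891  0.   ]
 [ 0.004  0.002 -1.   ]]
```

View pics/w1.png

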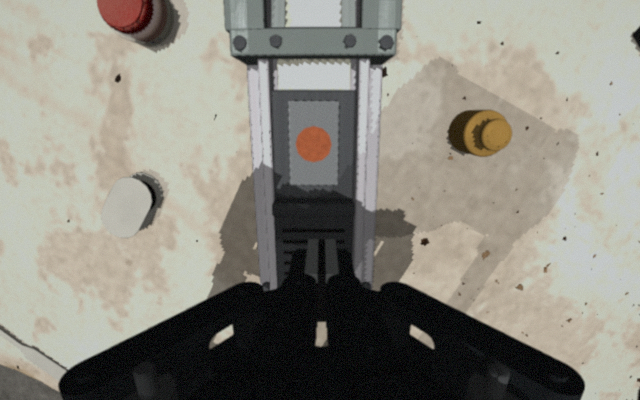

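The fingers (column 322) sit slightly right of the carrier's centre line (about 314); rib edge at row ~205, frame face at row ~60.

```bash
python3 - <<'E'
from h import *
import pickle
i=pickle.load(open('w1.pkl','rb'))
s=ctrl.observe();print(s['ee_pos'],s['time'])
e=np.array([.891,.453]);n=np.array([.453,-.891])
def t(uv,z,l):
    q=onplane('wrist',uv,z,i)[:,:2]-s['ee_pos'][:2]; print(l,(q@np.c_[e,n]*1000).round(1).tolist())
t([(272,92),(354,92)],.036,'front'); t([(275,204),(353,202)],.048,'rib front/top'); t([(275,215),(353,213)],.048,'rib rear')
t([(231,62),(397,58)],.042,'frame'); t([(258,120),(372,120)],.028,'walls')
D=np.load('pics/w1.npy'); print(bydepth('wrist',[(314,209),(314,225),(300,240),(314,50)],D,i).round(4))
E
```

```text
[0.50434129 0.05076612 0.06702195] 2.8667
front [[79.0, -25.9], [78.9, 17.8]]
rib front/top [[20.3, -25.0], [21.3, 17.5]]
rib rear [[13.9, -25.3], [15.0, 17.6]]
frame [[93.4, -45.3], [95.1, 38.6]]
walls [[64.3, -35.7], [64.1, 29.3]]
[[0.5179 0.0619 0.0472]
 [0.5075 0.0568 0.0414]
 [0.4954 0.06   0.0415]
 [0.5911 0.0985 0.0409]]
```

>>> servo_tool:
  increments: "-2 -4 8 0 0 0 0;-2 -4 16 0 0 0 0;-2 -4 20 0 0 0 0;-2 -4 23 0 0 0 0;-2 -4 26 0 0 0 0;-2 -4 28 0 0 0 0;-2 -4 30 0 0 0 0;-2 -4 30 0 0 0 0;-2 -4 30 0 0 0 0"

```text
time: 3.62
ee_pos: [0.4984, 0.0537, 0.0343]
tcp_rot: [-0.0, 0.972, 0.233, 0.0]
contact_force: [-5.1, -0.4, 10.2]
width: 0.0001
gripper_force: 4.9
```

>>> servo_tool:
  increments: "0 0 1 0 0 0 0;0 0 2 0 0 0 0;0 0 3 0 0 0 0;0 0 4 0 0 0 0;0 0 4 0 0 0 0"

```text
time: 4.03
ee_pos: [0.4988, 0.0537, 0.0319]
tcp_rot: [0.0, 0.972, 0.233, 0.001]
contact_force: [-7.2, -1.4, 16.2]
width: -0.0006
gripper_force: 8.2
```

>>> servo_tool:
  increments: "0 0 2 0 0 0 0;0 0 3 0 0 0 0;4 0 3 0 0 0 0;8 0 3 0 0 0 0;12 0 3 0 0 0 0;16 0 3 0 0 0 0;20 0 3 0 0 0 0;20 0 3 0 0 0 0"

```text
time: 4.7
ee_pos: [0.5187, 0.0618, 0.0318]
tcp_rot: [0.002, 0.972, 0.233, 0.003]
contact_force: [-8.5, -4.0, 27.5]
width: 0.0001
gripper_force: 13.4
```

```bash
python3 - <<'E'
from h import *
import pickle
pickle.dump(ctrl.camera_info('wrist'),open('w2.pkl','wb'))
s=ctrl.observe();print(s['ee_pos'],s['contact_force'],s['time'])
p,_=save('wrist','w2'); cv2.imwrite('pics/w2c.png',cv2.resize(p[0:300,180:460],None,fx=2,fy=2))
E
```

```text
[0.51868057 0.06178923 0.03183384] [-8.5196914  -4.01544087 27.53432964] 4.7
```

View pics/w2c.png

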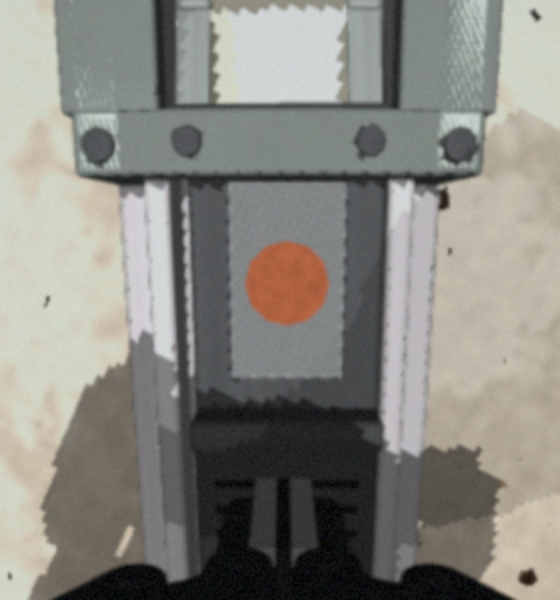

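The carrier moves with the finger; its nose is at or under the frame's front bar (crop row ~178), rib at crop rows 415–470. Continue.

>>> servo_tool:
  increments: "4 0 0 0 0 0 0;8 0 0 0 0 0 0;12 0 0 0 0 0 0;16 0 0 0 0 0 0;20 0 0 0 0 0 0;24 0 0 0 0 0 0;24 0 0 0 0 0 0"

```text
time: 5.33
ee_pos: [0.5401, 0.0727, 0.0319]
tcp_rot: [0.002, 0.972, 0.233, 0.003]
contact_force: [-8.0, -5.2, 26.8]
width: 0.0004
gripper_force: 13.0
```

```bash
python3 - <<'E'
from h import *
import pickle
i=ctrl.camera_info('wrist');s=ctrl.observe();print(s['ee_pos'],s['contact_force'],s['time'])
p,D=save('wrist','w3'); 
e=np.array([.891,.453]);n=np.array([.453,-.891])
# height profile along column 322 in tool frame
r=np.arange(0,260,5); P=bydepth('wrist',np.c_[np.full(len(r),316),r],D,i); q=(P[:,:2]-s['ee_pos'][:2])@np.c_[e,n]*1000
print(np.c_[r,q[:,0],P[:,2]*1000].round(0).astype(int).tolist())
cv2.imwrite('pics/w3c.png',cv2.resize(p[0:300,180:460],None,fx=2,fy=2))
E
```

```text
[0.54005523 0.07270964 0.03188193] [-7.99786147 -5.24064146 26.81852332] 5.3333
[[0, 121, 11], [5, 118, 11], [10, 116, 11], [15, 106, 41], [20, 104, 40], [25, 102, 41], [30, 100, 41], [35, 98, 42], [40, 97, 40], [45, 96, 33], [50, 98, 12], [55, 96, 11], [60, 94, 11], [65, 91, 12], [70, 89, 12], [75, 87, 12], [80, 83, 25], [85, 81, 25], [90, 79, 24], [95, 76, 26], [100, 74, 26], [105, 72, 25], [110, 70, 33], [115, 68, 40], [120, 65, 39], [125, 63, 41], [130, 61, 41], [135, 59, 41], [140, 57, 41], [145, 55, 39], [150, 51, 26], [155, 49, 26], [160, 46, 25], [165, 44, 24], [170, 41, 26], [175, 39, 26], [180, 36, 25], [185, 34, 26], [190, 32, 26], [195, 29, 25], [200, 26, 25], [205, 25, 29], [210, 25, 37], [215, 22, 38], [220, 20, 38], [225, 17, 38], [230, 13, 32], [235, 9, 30], [240, 10, 38], [245, 9, 42], [250, 10, 49], [255, 9, 53]]
```

View pics/w3c.png

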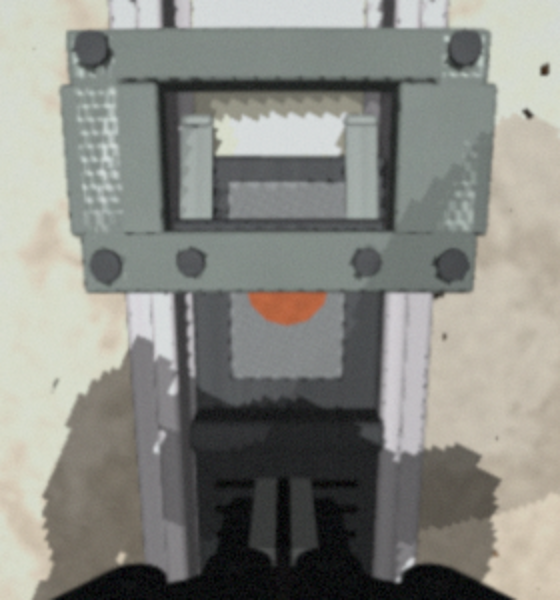

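The nose is under the frame, the plate top is at 26 mm (floor fully down), and the rib is about 29 mm short of the frame.

>>> servo_tool:
  increments: "4 0 0 0 0 0 0;8 0 0 0 0 0 0;12 0 0 0 0 0 0;16 0 0 0 0 0 0;20 0 0 0 0 0 0;24 0 0 0 0 0 0;27 0 0 0 0 0 0;29 0 0 0 0 0 0;30 0 0 0 0 0 0;30 0 0 0 0 0 0"

```text
time: 6.22
ee_pos: [0.5654, 0.0856, 0.0318]
tcp_rot: [0.002, 0.972, 0.233, 0.001]
contact_force: [-12.9, -6.4, 28.4]
width: -0.0
gripper_force: 14.1
```

```bash
cat > prof.py <<'E'
from h import *
i=ctrl.camera_info('wrist');s=ctrl.observe();print(s['ee_pos'],s['contact_force'],s['time'])
p,D=save('wrist','w%d'%(s['time']*100)); 
e=np.array([.891,.453]);n=np.array([.453,-.891])
r=np.arange(80,260,4); P=bydepth('wrist',np.c_[np.full(len(r),316),r],D,i); q=(P[:,:2]-s['ee_pos'][:2])@np.c_[e,n]*1000
print(np.c_[r,q[:,0],P[:,2]*1000].round(0).astype(int).tolist())
cv2.imwrite('pics/last.png',cv2.resize(p[0:300,180:460],None,fx=2,fy=2))
E
python3 prof.py
```

```text
[0.56543185 0.08564329 0.03182445] [-12.86747715  -6.3656353   28.40527929] 6.2167
[[80, 83, 25], [84, 81, 26], [88, 79, 25], [92, 77, 41], [96, 75, 41], [100, 74, 43], [104, 72, 42], [108, 70, 41], [112, 69, 41], [116, 67, 25], [120, 65, 24], [124, 63, 26], [128, 62, 26], [132, 60, 25], [136, 58, 25], [140, 56, 26], [144, 54, 25], [148, 52, 26], [152, 50, 27], [156, 48, 26], [160, 46, 26], [164, 44, 25], [168, 42, 25], [172, 42, 33], [176, 40, 34], [180, 40, 40], [184, 38, 41], [188, 36, 41], [192, 34, 40], [196, 33, 42], [200, 31, 41], [204, 29, 40], [208, 27, 41], [212, 24, 37], [216, 22, 37], [220, 20, 37], [224, 18, 37], [228, 13, 31], [232, 12, 32], [236, 9, 31], [240, 9, 36], [244, 10, 41], [248, 9, 46], [252, 9, 49], [256, 10, 55]]
```

View pics/last.png

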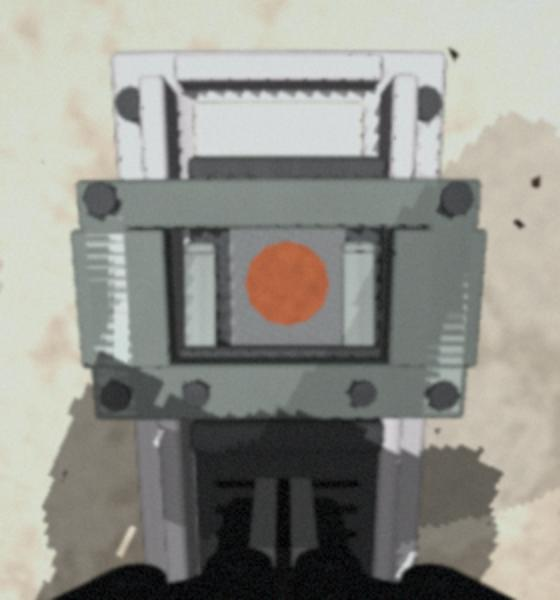

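The rib meets the frame face in view (crop row ~418). A small extra push will confirm the stop.

>>> servo_tool:
  increments: "1 0 0 0 0 0 0;2 0 0 0 0 0 0;3 0 0 0 0 0 0;3 0 0 0 0 0 0"

```text
time: 6.6
ee_pos: [0.5672, 0.0865, 0.0318]
tcp_rot: [0.002, 0.972, 0.233, 0.0]
contact_force: [-16.0, -8.7, 30.8]
width: 0.0002
gripper_force: 15.3
```

>>> servo_tool:
  increments: "0 0 -4 0 0 0 0;0 0 -8 0 0 0 0;0 0 -14 0 0 0 0;0 0 -24 0 0 0 0;-10 0 -44 0 0 0 0;-20 0 -70 0 0 0 0;-20 0 -90 0 0 0 0;-20 0 -90 0 0 0 0"

```text
time: 7.27
ee_pos: [0.5512, 0.0798, 0.1216]
tcp_rot: [0.0, 0.972, 0.233, 0.004]
contact_force: [0.9, 0.0, 1.5]
width: 0.0
gripper_force: 0.0
```

```bash
sed -i 's/arange(80,260,4)/arange(60,230,3)/' prof.py; python3 prof.py
```

```text
[0.55122174 0.07981008 0.12164776] [0.89630823 0.04367398 1.48651213] 7.2667
[[60, 107, 16], [63, 105, 13], [66, 101, 29], [69, 99, 29], [72, 97, 28], [75, 95, 30], [78, 92, 41], [81, 90, 41], [84, 88, 42], [87, 86, 42], [90, 84, 40], [93, 82, 30], [96, 80, 29], [99, 78, 30], [102, 76, 30], [105, 74, 30], [108, 72, 29], [111, 70, 30], [114, 68, 31], [117, 65, 29], [120, 63, 30], [123, 61, 31], [126, 59, 30], [129, 57, 30], [132, 55, 33], [135, 53, 40], [138, 51, 42], [141, 49, 40], [144, 47, 42], [147, 45, 41], [150, 43, 41], [153, 40, 41], [156, 38, 41], [159, 36, 40], [162, 33, 35], [165, 31, 36], [168, 28, 35], [171, 26, 35], [174, 24, 36], [177, 21, 35], [180, 19, 35], [183, 17, 36], [186, 15, 36], [189, 12, 35], [192, 10, 35], [195, 7, 35], [198, 5, 35], [201, 3, 36], [204, 0, 36], [207, -2, 35], [210, -4, 36], [213, -7, 34], [216, -9, 36], [219, -12, 36], [222, -15, 35], [225, -17, 34], [228, -27, 16]]
```

View pics/last.png

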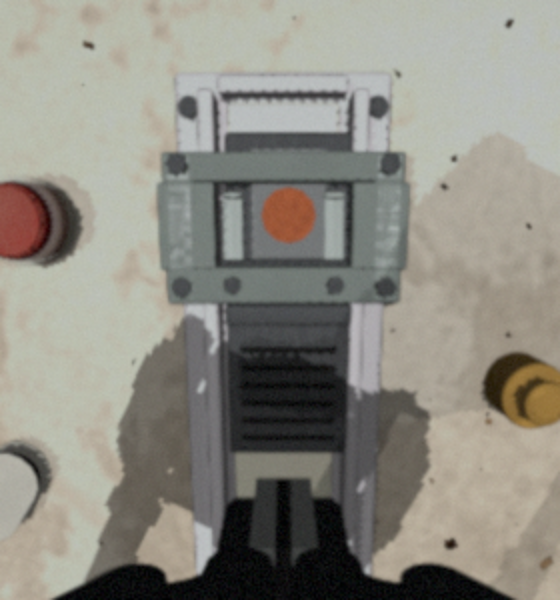

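The rib sits against the frame with no visible gap. The front plate is at 30 mm and the rear block at 36 mm, so the carrier is level with the floor about 6 mm down. The vial, weight and lens are undisturbed, so I hand in.

```bash
python3 -c "
from cell import ctrl
print(ctrl.job_done())"
```

```text
the job is handed in; nothing more can be done
None
```

The carrier is home under the frame, with its rib against the frame face, level and clamped with the floor about 6 mm down; the arm is clear, the vial, weight and lens look undisturbed, and I handed the job in at about 7.3 s (no verdict was returned).

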